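Nest flanged casting flasks brim-down, brim-up in the bench rack

TASK

Put the casting flasks away in the bench rack so that they nest tight: the upturned flask (brim on top) goes in the middle between the two that stand on their brims, so that the brims overlap, all three upright in a straight row with their brims back against the wooden fence. Close the sliding follower up against the row until no gap is left between end board, flasks and follower, and leave the other tools as they are.

Things in the scene. Friction and masses are not known exactly. Their poses are not given: they have to be found in the camera images.
- board: Fixed flat grey heat-proof board on the bench, 306 x 575 x 3 mm: the rack and the flasks stand on it, and they slide on its top, 3 mm above the bench. Origin at the centre of its underside.
- rack: Fixed L-shaped wooden rack; flasks stand on the board in it. Origin at board level on the fence's front face; x points away from the robot into the fence, y along the fence to the left, z up. Fence 22 mm thick, 48 high, y -262 to +203 mm. End board at the left, 18 thick, 48 high, juts out to x = -106; its inner face is at y = +185. A brim touching the fence has its axis at x = -53 mm.
- end_face (a point): Point on the inner face of the rack's end board, at rack x = -53, y = +185, z = 30 mm (axes as the rack's).
- follower (a joint): The rack's follower, a steel plate across the row that slides along the fence on a friction saddle. Value in m: 0 = furthest from the end board (row face at rack y = -202 mm), growing towards the end board (+y), stop at 0.14. Sliding it takes about 2.5 N alone, 8 to 11 N when it pushes the whole row; it stays where it is left.
- follower_face (a point): Middle of the follower plate's face towards the row, at rack x = -53, z = 30 mm (rack's axes; moves with it). Plate 6 mm thick (outer face at y = -6), rack x = -103 to -3, 1.5 to 55.5 mm above the board; a lip on its top edge reaches to y = -14 on the outer side up to z = 60 mm; saddle and small brass knob on the fence, to y = -50, 71 mm high.
- parked_flask: Perforated steel casting flask, already in the rack near the end board, brim down, perhaps not quite home. All flasks are alike: tube 70 mm outside, 60 mm bore open at both ends, 40 mm high in all, with a flat round brim 106 mm across, 6 mm thick at one end; about 0.35 kg. Origin on the axis at the underside, z up; brim at z = 0 to 6 mm. Round: its yaw means nothing.
- upturned_flask: The same flask upside down, in front of the rack: brim at the top (z = 34 to 40 mm), tube below. Origin on the axis at the underside, z up. Nested, its brim edge meets its neighbours' tubes: axes 88 mm apart (106 if two brims met). Too wide at the top to grasp across; closed fingers dipped about 20 mm into the bore drag it along the board; fast knocks can tip it.
- plain_flask: Flask like the parked one, brim down, standing on the board in front of the rack. Origin on the axis at the underside, z up.
- flux_jar: Bystander: small dark jar, 47 mm across, 35 mm high, at the left. Origin at the underside.
- chasing_hammer: Bystander: hammer with a brown wooden handle, 249 x 74 x 34 mm, lying at the right.
- brass_brush: Bystander: brush with a wooden handle, 170 x 27 x 24 mm, lying at the far left.

How it is judged:
By the outcome, as a careful person would: the job done as asked, in the order asked, and still so for the second after the job is handed in, with the robot touching nothing.
It also fails if it takes over 72 s, if anything falls off the work surface, if the arm or the gripper's body presses on something with over 40 N, if the wrist force passes 120 N, or if a joint passes its speed limit or range.

ROBOT

A 7-joint arm with a two-finger parallel gripper is mounted at the origin on a cart in front of the work surface, level with it; the furniture and walls round the work are solid. World frame = base frame: x ahead of the robot, y to its left, z up, the work surface at z = 0. Lengths are in m, angles in rad, forces in N, time in s.
With the tool pointing down it reaches from about 0.375 to 0.925 m from the base axis. Payload 3.1 kg.
Tool frame: the origin (TCP) lies between the finger pads; the fingertips stand 19 mm ahead of it and the grasp point (between the pads) is the TCP; z points along the fingers, y is the line along which they close (so a half turn about z gives the same grasp; the last joint's range is limited). The gripper opens to 85 mm and grips with 20 to 120 N. Pads are 22 mm wide; open, the fingers measure 114 mm over their backs; the gripper's body (76 mm by 85 mm) begins 54 mm behind the grasp point. The pads swing forward as they close: fully open they stand 13 mm farther back than shut.
Start: joints at [1.194, 0.383, 0.044, 1.598, -0.018, 1.161, -0.05], TCP at [0.179, -0.625, 0.25] pointing down, gripper open.
Joint ranges: [-2.61, 2.61], [-0.41, 2.15], [-1.48, 1.57], [0, 2.5], [-1.57, 4.71], [0.05, 1.97], [-2.85, 2.85]. Speed limits (rad/s): [2.79, 2.79, 3.14, 3.14, 3.14, 3.14, 3.14].

INTERFACE

Orientations are given as a unit quaternion [x, y, z, w].
In Python, from bench import move_ptp, movel, move_j, move_gripper, pause, inverse_kinematics, read_camera, camera_params, MotionError, sign_off, look_for, tip_of, read_time_s, read_qpos, read_joint_vel, read_effort, read_eef_pos, read_tcp_rot, read_ft_force, read_ft_torque, read_finger_gap, read_grasp_force gives the robot as it stands. Calls block until the motion is done:
- move_ptp(position, orientation): joint-space move of the TCP to a pose.
- movel(position, orientation=None, speed=0.15): straight line of the TCP; orientation=None keeps the orientation; speed is the mean speed in m/s.
- move_j(angles): joint-space move.
- move_gripper(opening, effort=None): finger opening in m; effort is the grip in N (None keeps the last); returns when the fingers have stopped.
- pause(seconds).
- inverse_kinematics(position, orientation): joint angles nearest the present ones, or None.
- read_camera(name): name is "scene" or "top"; returns the picture (384x512x3 uint8, red, green, blue); there is no depth.
- camera_params(name): a dict with "K" (3x3 intrinsics, pixels), "dist_coeffs" ([k1, k2, p1, p2, k3] as OpenCV has them; the pictures are not rectified), "camera_from_world" (4x4, takes a point from world to camera coordinates). Camera axes: x right, y down, z forward; pixel columns grow to the right and rows downward; lengths in m; the calibration is good to about 2 mm. A picture is of the moment at which its call begins. camera_params takes no time and is no camera call.
A pose or a line that the arm cannot do raises MotionError and nothing moves.
- sign_off(): hands the job in; it is judged then, once.
Trained networks look in the newest picture that a camera, given by its name, has taken for a name from the list of things; names that differ only in an ending like _2 or _b are one class to them, and where a whole thing is asked for, a point or a joint stands for the part that bears it (a point fixed in the world has none). Each returns a list of dicts, best first, with "confidence" (0 to 1); they miss things now and then, are a little off and sometimes report something else, mostly with a low value. They report only what shows in the picture. A call takes as long as a camera call.
- look_for(camera, name): "at" ([column, row] in pixels, amid what is visible of it).
- tip_of(camera, name): "at" ([column, row] in pixels: a listed point, or the origin of a listed thing).
Readings, each from a call of its own:
- read_time_s(): time.
- read_qpos(): joint angles.
- read_joint_vel(): joint speeds.
- read_effort(): joint torques, N m.
- read_eef_pos(): TCP position.
- read_tcp_rot(): TCP orientation.
- read_ft_force(): force on the tool from outside, world axes, zero at the start.
- read_ft_torque(): the same for the moment, N m.
- read_finger_gap(): finger opening in m.
- read_grasp_force(): force on a finger pad.
Only numpy, scipy, OpenCV 4.12 (cv2) and the standard library are available. Lean on these libraries where they do the work, as an engineer would, in place of code of your own. Each camera call takes 0.05 s, during which the arm holds its last target. There are 200 camera calls.

## Working session

There is one attempt and no reset: what is moved stays moved. The work goes in short steps, each a Python script; the robot and the scene stay as the last script left them, time stands still between calls to the robot, and variables do not carry over. Pictures are saved under pics/ and viewed, at most 10 in all, crops included, and the job is handed in when it is done.

```bash
mkdir -p pics; ls; cat > h.py <<'E'
import numpy as np, cv2
from bench import *
def pix2w(cam,uv,z):
    p=camera_params(cam);K=np.array(p["K"]);d=np.array(p["dist_coeffs"]);T=np.array(p["camera_from_world"])
    n=cv2.undistortPoints(np.array([[uv]],float),K,d)[0,0]
    R=T[:3,:3];c=-R.T@T[:3,3];r=R.T@np.array([n[0],n[1],1.])
    return c+r*(z-c[2])/r[2]
def w2pix(cam,P):
    p=camera_params(cam);T=np.array(p["camera_from_world"])
    return cv2.projectPoints(np.array(P,float).reshape(-1,3),cv2.Rodrigues(T[:3,:3])[0],T[:3,3],np.array(p["K"]),np.array(p["dist_coeffs"]))[0][:,0]
def snap(cam,name):
    im=read_camera(cam);cv2.imwrite(f"pics/{name}.png",cv2.cvtColor(im,cv2.COLOR_RGB2BGR));return im
E
python3 - <<'E'
from h import *
np.set_printoptions(precision=4,suppress=True)
print(read_time_s())
H={"rack":.003,"end_face":.033,"follower_face":.033,"parked_flask":.003,"upturned_flask":.003,"plain_flask":.003,"flux_jar":.0,"chasing_hammer":0.,"board":0}
for cam in("scene","top"):
    snap(cam,cam+"0")
    for n,z in H.items():
        for r in tip_of(cam,n)[:3]: print(cam,n,np.round(r["at"],1),round(r["confidence"],2),pix2w(cam,r["at"],z)[:2])
print(read_tcp_rot(),read_time_s(),read_finger_gap())
E
```

```text
pics
0.0
scene rack [237.7 181.9] 0.77 [ 0.6787 -0.0111]
scene end_face [199.6 202.4] 0.73 [0.6255 0.1885]
scene follower_face [290.9 161.4] 0.58 [ 0.6192 -0.2088]
scene parked_flask [223.3 203.1] 0.77 [0.61   0.1095]
scene upturned_flask [221.7 236.1] 0.71 [0.4809 0.223 ]
scene upturned_flask [289.  163.6] 0.52 [ 0.6506 -0.2342]
scene plain_flask [313.3 185.9] 0.61 [ 0.4864 -0.1771]
scene flux_jar [188.3 254.7] 0.82 [0.4814 0.3387]
scene chasing_hammer [335.2 171.6] 0.87 [ 0.5016 -0.313 ]
scene board [257.8 198.5] 0.72 [0.5591 0.0086]
scene board [336.6 173.7] 0.59 [ 0.4887 -0.3044]
top rack [265.  147.3] 0.57 [ 0.6758 -0.0057]
top end_face [197.1 166.5] 0.89 [0.6201 0.1922]
top follower_face [331.3 164.7] 0.59 [ 0.6152 -0.1946]
top parked_flask [225.6 167.6] 0.84 [0.6185 0.1119]
top upturned_flask [189.7 210.2] 0.71 [0.4958 0.2196]
top upturned_flask [151.6 214.2] 0.29 [0.4868 0.3318]
top plain_flask [322.9 207.7] 0.87 [ 0.4931 -0.1701]
top flux_jar [149.6 211.1] 0.78 [0.4962 0.3383]
top chasing_hammer [373.4 206.2] 0.84 [ 0.4938 -0.3189]
top board [256.5 187.5] 0.71 [0.5576 0.0224]
top board [150.5 213.8] 0.61 [0.4882 0.3357]
[0.9903 0.139  0.     0.    ] 1.0 0.08536273281718197
```

```bash
python3 - <<'E'
import cv2
a=cv2.imread("pics/top0.png")[110:270,120:420];cv2.imwrite("pics/top0c.png",cv2.resize(a,(800,427),interpolation=2))
a=cv2.imread("pics/scene0.png")[110:300,150:400];cv2.imwrite("pics/scene0c.png",cv2.resize(a,(780,593),interpolation=2))
E
```

```text
(no output)
```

View pics/top0c.png

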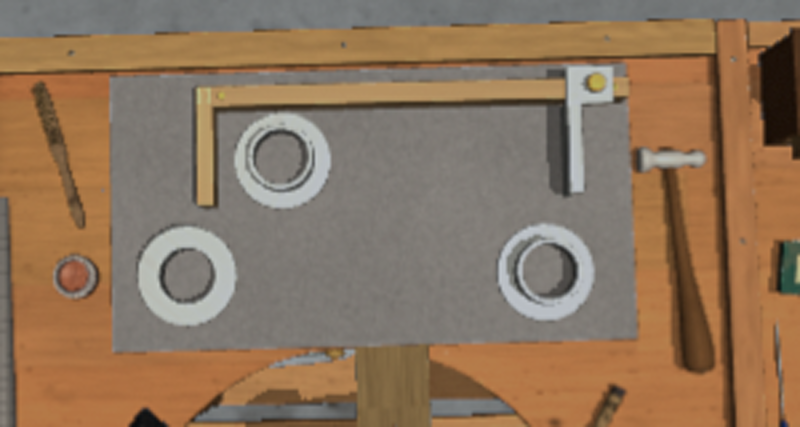

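View pics/scene0c.png

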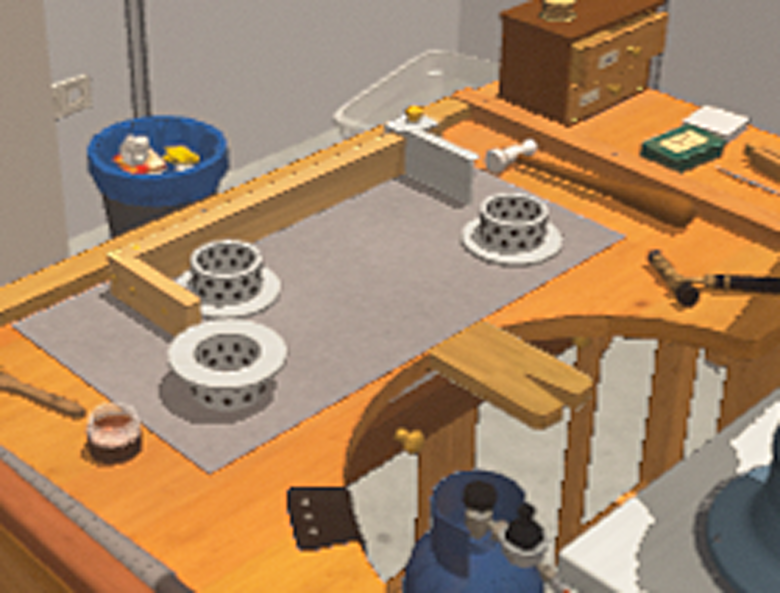

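The top view shows the fence along row ≈150, the follower near column 333, the parked flask at (226,168) with a gap to the end board, the upturned one at (190,212) and the plain one at (324,211). The networks agree with this. Next I'll refine the edges and circles by segmentation.

```bash
python3 - <<'E'
from h import *
np.set_printoptions(precision=4,suppress=True)
im=cv2.cvtColor(cv2.imread("pics/top0.png"),cv2.COLOR_BGR2RGB)
T=np.array(camera_params("top")["camera_from_world"]);print("cam",-T[:3,:3].T@T[:3,3])
hsv=cv2.cvtColor(im,cv2.COLOR_RGB2HSV);S=hsv[...,1].astype(float);V=hsv[...,2].astype(float)
def cross(prof,th):  # first upward crossing index, subpixel
    for i in range(len(prof)-1):
        if prof[i]<th<=prof[i+1]: return i+(th-prof[i])/(prof[i+1]-prof[i])
# fence front lower edge: columns 250..325, scan upward from row 170
P=[]
for c in range(252,322,3):
    k=cross(S[170:138:-1,c],70)
    if k: P.append(pix2w("top",(c,170-k),.003)[:2])
P=np.array(P);f=np.polyfit(P[:,1],P[:,0],1);print("fence x=a*y+b",f,"res",np.std(P[:,0]-np.polyval(f,P[:,1])))
Q=[]
for r in range(155,184,3):
    k=cross(S[r,206:190:-1],70)
    if k: Q.append(pix2w("top",(206-k,r),.003)[:2])
print("end",np.array(Q))
for n,c,z in(("parked",(226,168),.009),("up",(190,213),.043),("plain",(324,211),.009)):
    pts=[]
    for a in np.linspace(0,2*np.pi,48,endpoint=False):
        d=np.arange(13,26,.25);xs=np.float32(c[0]+d*np.cos(a));ys=np.float32(c[1]+d*np.sin(a))
        pr=cv2.remap(np.float32(V),xs[None],ys[None],1)[0]
        k=cross(pr[::-1],165)
        if k is not None: dd=d[-1]-k*.25;pts.append(pix2w("top",(c[0]+dd*np.cos(a),c[1]+dd*np.sin(a)),z)[:2])
    pts=np.array(pts)
    for _ in range(3):
        A=np.c_[2*pts,np.ones(len(pts))];s=np.linalg.lstsq(A,(pts**2).sum(1),rcond=None)[0];r=np.sqrt(s[2]+s[0]**2+s[1]**2)
        e=abs(np.hypot(*(pts-s[:2]).T)-r);pts=pts[e<max(.002,1.5*np.median(e))]
    print(n,s[:2],"r",r,len(pts))
# follower plate top
m=(V>150)&(S<40);print("follower px",[ (r,np.where(m[r,325:350])[0][[0,-1]]+325) for r in range(150,184,5) if m[r,325:350].any()])
for r in (160,170,178):
    w=np.where(m[r,325:350])[0]+325;print(pix2w("top",(w[0]-.5,r),.0585)[:2],pix2w("top",(w[-1]+.5,r),.063)[:2])
E
```

```text
cam [0.4415 0.027  1.4018]
fence x=a*y+b [0.0034 0.6686] res 0.0002261698138725517
end [[0.6579 0.1849]
 [0.649  0.1851]
 [0.64   0.1851]
 [0.6311 0.1847]
 [0.6222 0.185 ]
 [0.6133 0.185 ]
 [0.6044 0.1852]
 [0.5955 0.1853]
 [0.5867 0.1852]
 [0.5778 0.185 ]]
parked [0.6116 0.1118] r 0.051753387866779285 48
up [0.4864 0.2144] r 0.05161763374511288 48
plain [ 0.4819 -0.1726] r 0.051740074087261646 48
follower px [(150, array([333, 337])), (155, array([333, 337])), (160, array([334, 337])), (165, array([334, 338])), (170, array([334, 338])), (175, array([334, 338])), (180, array([334, 338]))]
[ 0.6252 -0.1972] [ 0.6243 -0.2077]
[ 0.5968 -0.1961] [ 0.5959 -0.2094]
[ 0.5741 -0.1952] [ 0.5733 -0.2085]
```

```bash
cat >> h.py <<'E'
Q=[1.,0,0,0]
def guard(d,dist,fmax,step=.0015,speed=.05,press=True):
    """creep along d until the resisting force exceeds fmax over the recent level; returns travel, force"""
    d=np.array(d,float);p0=np.array(read_eef_pos());s=0;F=0
    while s<dist:
        s=min(s+step,dist);movel(list(p0+d*s),speed=speed)
        F=-np.dot(read_ft_force(),d)
        if F>fmax:break
    return round(s,4),round(float(F),1)
def dip(x,y,z=.040):
    move_ptp([x,y,.12],Q);move_gripper(0.0);movel([x,y,z],speed=.12)
    print("dipped F",np.round(read_ft_force(),1))
    move_gripper(.045,20);print("gap",read_finger_gap(),"F",np.round(read_ft_force(),1))
def leave():
    move_gripper(0.0);p=read_eef_pos();movel([p[0],p[1],.12],speed=.2)
E
python3 - <<'E'
from h import *
print(inverse_kinematics([.61,.11,.1],Q),inverse_kinematics([.486,.214,.04],Q),inverse_kinematics([.6,-.25,.04],Q))
move_gripper(0.0)
move_ptp([.4,-.3,.2],Q)
dip(.6116,.1118)
print(read_time_s(),read_eef_pos())
print("y",guard([0,1,0],.03,7),read_time_s())
E
```

```text
[ 0.28353166  0.5982016  -0.67970595  1.75546757  0.45049409  0.94925428
 -2.15059808] [ 0.11119444  0.57022584 -0.7138621   1.9906568   0.53065286  0.77314555
 -2.48727087] [ 0.47173155  0.63245273 -0.18227601  1.71492493  0.14881358  0.80771213
 -1.34990469]
dipped F [-0.1  0.4 -0. ]
gap 0.03323274627273706 F [-0.2  0.1  2.2]
6.3667 [0.61236968 0.11175762 0.040937  ]
y (0.021, 7.7) 9.8667
```

```bash
python3 - <<'E'
from h import *
p=read_eef_pos();movel([p[0],p[1]-.0005,p[2]])
print("x",guard([1,0,0],.012,7),np.round(read_eef_pos(),4),np.round(read_ft_force(),1))
leave()
dip(.4864,.2144)
p=read_eef_pos();print(p,read_time_s())
movel([.488,.036,p[2]],speed=.08)
print(np.round(read_ft_force(),1),read_finger_gap(),read_time_s())
snap("scene","s1");snap("top","t1")
a=cv2.imread("pics/scene0.png");a=cv2.imread("pics/s1.png")[110:300,150:400];cv2.imwrite("pics/s1c.png",cv2.resize(a,(780,593)))
E
```

```text
x (0.0045, 7.4) [0.6138 0.129  0.0409] [-7.4 -4.9  8.2]
dipped F [-0.5 -0.  -0.5]
gap 0.032678136769240446 F [ 0.7 -0.3  2.1]
[0.487029   0.21446472 0.0407303 ] 13.9917
[-0.1  2.3  5. ] 0.03282672228100106 16.375
```

View pics/s1c.png

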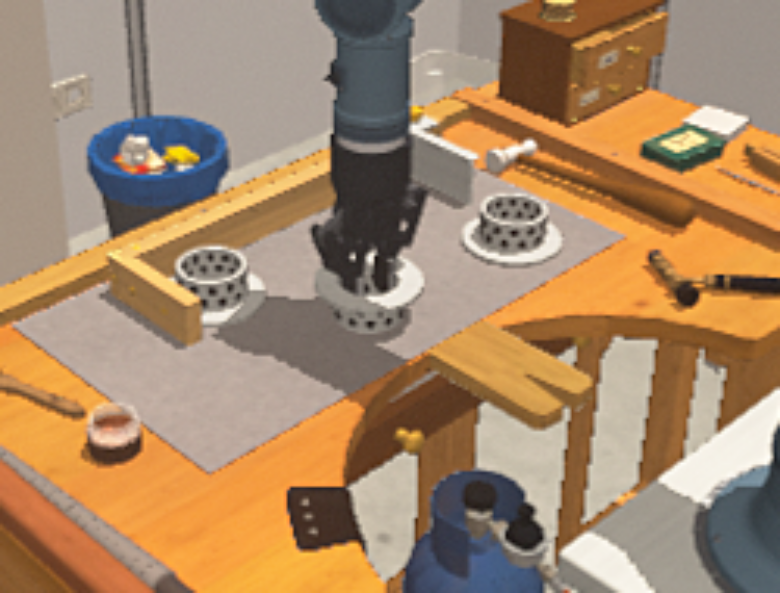

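```bash
python3 - <<'E'
from h import *
def st(t): print(t,np.round(read_eef_pos(),4),np.round(read_ft_force(),1),round(read_time_s(),1))
p=read_eef_pos()
movel([.604,.036,p[2]],speed=.08);st("in")
print("x",guard([1,0,0],.016,7));st("x")
q=read_eef_pos();movel([q[0]+.0005,q[1],q[2]])
print("y",guard([0,1,0],.014,7));st("y")
q=read_eef_pos();movel([q[0],q[1],q[2]])
print("x",guard([1,0,0],.008,7));st("x")
leave()
dip(.4819,-.1726)
st("plain")
p=read_eef_pos();movel([.484,-.056,p[2]],speed=.08);st("row")
snap("scene","s2");snap("top","t2")
a=cv2.imread("pics/s2.png")[110:300,150:400];cv2.imwrite("pics/s2c.png",cv2.resize(a,(780,593)))
E
```

```text
in [0.5995 0.0329 0.0404] [-6.5  0.5 13. ] 18.1
x (0.0045, 7.4)
x [0.5995 0.0315 0.0403] [-7.4  2.2 14.5] 18.8
y (0.014, 4.6)
y [0.5983 0.0375 0.0405] [ 0.2 -4.6  6.9] 21.6
x (0.0045, 7.3)
x [0.5986 0.0336 0.0404] [-7.3  2.  14. ] 22.6
dipped F [-0.7 -0.  -0.5]
gap 0.03280014326372909 F [-0.1  0.4  2.3]
plain [ 0.4826 -0.173   0.0407] [-0.1  0.4  2.3] 26.0
row [ 0.4839 -0.0558  0.0407] [-1.1 -2.   6.1] 27.6
```

View pics/s2c.png

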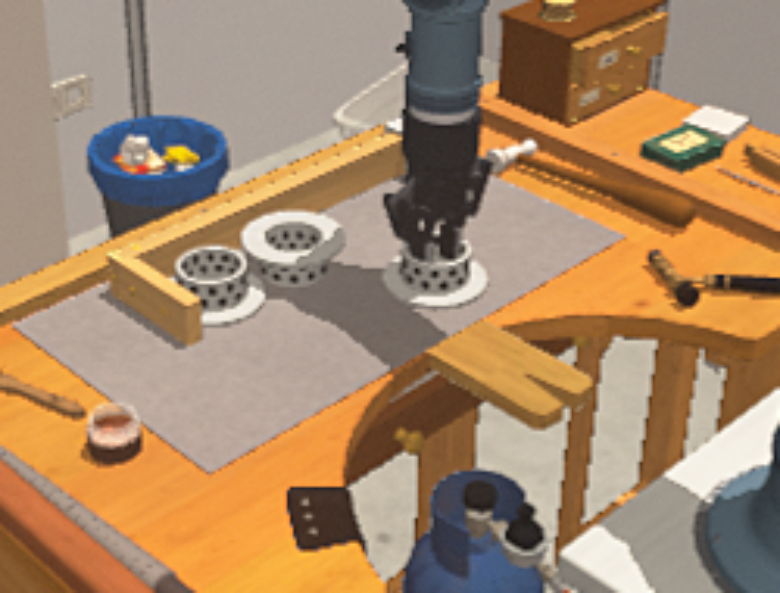

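The upturned flask stopped about 15 mm short of the fence: the tool was pressing down (Fz 14 N), so board friction tripped the guard. I'll add vertical compliance and redo that push before seating the plain one.

```bash
cat >> h.py <<'E'
def push(d,dist,fmax,step=.0025,speed=.08,fz=1.0):
    """guarded creep with vertical force relief; d horizontal; commands are kept relative to the start command"""
    d=np.array(d,float);p=np.array(read_eef_pos());s=0;z=p[2];F=0
    while s<dist:
        f=np.array(read_ft_force());F=-f@d
        if F>fmax and s>0:break
        z+=np.clip(.0003*(f[2]-fz),-.0008,.0015);z=min(z,.048)
        s+=step;t=p+d*s;movel([t[0],t[1],z],speed=speed)
    print(d,"s",round(s,4),"F",np.round(read_ft_force(),1),"at",np.round(read_eef_pos(),4),"t",round(read_time_s(),1))
E
python3 - <<'E'
from h import *
leave()
dip(.600,.034)
push([1,0,0],.022,8)
push([0,1,0],.012,8)
E
```

```text
dipped F [ 0.3 -1.2  0.2]
gap 0.03163779113090739 F [0.3 0.  2.4]
[1. 0. 0.] s 0.02 F [-9.2  0.6  4.1] at [0.6171 0.0342 0.0409] t 32.8
[0. 1. 0.] s 0.0125 F [-4.  -6.3  2.1] at [0.6169 0.0415 0.0409] t 34.0
```

```bash
python3 - <<'E'
from h import *
push([0,1,0],.009,9)
push([1,0,0],.006,8)
leave()
dip(.484,-.056)
push([1,0,0],.003,99)
p=read_eef_pos();movel([.600,-.058,p[2]+.001],speed=.1)
push([1,0,0],.022,8)
push([0,1,0],.014,8)
leave()
move_ptp([.45,-.3,.15],Q);print(read_time_s())
snap("scene","s3");snap("top","t3")
a=cv2.imread("pics/t3.png")[130:190,180:360];cv2.imwrite("pics/t3c.png",cv2.resize(a,(800,267),interpolation=2))
E
```

```text
[0. 1. 0.] s 0.0075 F [-3.6 -9.6  2.6] at [0.6169 0.0417 0.0411] t 34.8
[1. 0. 0.] s 0.005 F [-9.9 -4.   5.7] at [0.6171 0.0408 0.0409] t 35.3
dipped F [-0.1 -0.1  0.6]
gap 0.03270614411775932 F [0.1 0.  2.3]
[1. 0. 0.] s 0.005 F [-6.   0.5 10.1] at [ 0.4873 -0.0561  0.0406] t 39.0
[1. 0. 0.] s 0.02 F [-8.  -0.6  5.7] at [ 0.6155 -0.058   0.0408] t 42.2
[0. 1. 0.] s 0.015 F [-3.8 -6.   1.4] at [ 0.6154 -0.0463  0.0408] t 43.7
45.9583
```

View pics/t3c.png

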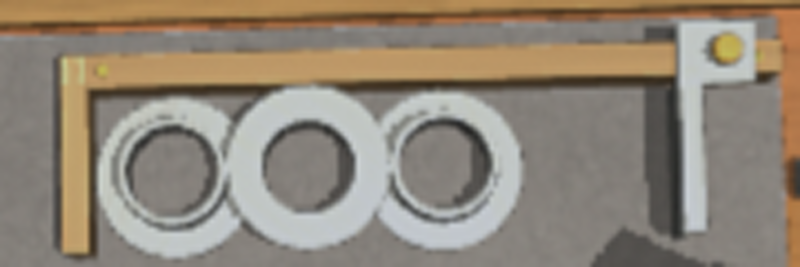

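The row is nested, but the parked flask sits about 3 mm off the fence (its brim edge is lower than the others in the crop). I'll measure that from the saved picture.

```bash
python3 - <<'E'
from h import *
np.set_printoptions(precision=4,suppress=True)
im=cv2.imread("pics/t3.png");V=cv2.cvtColor(im,cv2.COLOR_BGR2HSV)[...,2].astype(np.float32)
for n,w,z,ex in(("parked",(.613,.128),.009,[(-140,-40)]),("up",(.616,.041),.043,[]),("plain",(.6155,-.046),.009,[(40,140)])):
    pts=[]
    for a in range(-180,180,6):
        if n=="parked" and -145<a<-35: continue   # towards -y
        if n=="plain" and 35<a<145: continue
        if n=="up" and (abs(abs(a)-90)<40): continue
        d=np.arange(.040,.066,.0005);ar=np.deg2rad(a)
        uv=w2pix("top",np.c_[w[0]+d*np.cos(ar),w[1]+d*np.sin(ar),0*d+z]).astype(np.float32)
        pr=cv2.remap(V,uv[:,0][None],uv[:,1][None],1)[0]
        i=np.where(pr>165)[0]
        if len(i): k=i[-1];pts.append((w[0]+d[k]*np.cos(ar),w[1]+d[k]*np.sin(ar)))
    pts=np.array(pts)
    from scipy.optimize import least_squares
    s=least_squares(lambda c:np.hypot(*(pts-c).T)-.0517,w,loss="soft_l1",f_scale=.001).x
    print(n,s,len(pts))
E
```

```text
parked [0.6133 0.1316] 41
up [0.6142 0.0422] 34
plain [ 0.6139 -0.0454] 41
```

```bash
cat >> h.py <<'E'
def nudge(x,y,fmax=10):
    move_ptp([x+.008,y,.075],Q);movel([x+.008,y,.040],speed=.15)
    if read_ft_force()[2]>8: print("rim?",read_ft_force())
    push([1,0,0],.02,fmax,fz=0,step=.002)
    p=read_eef_pos();movel([p[0]-.004,p[1],p[2]],speed=.1);movel([p[0]-.004,p[1],.075],speed=.2)
E
python3 - <<'E'
from h import *
nudge(.614,-.046);nudge(.6135,.1305)
print(read_time_s())
E
```

```text
[1. 0. 0.] s 0.02 F [-9.7  0.4  3.1] at [ 0.6343 -0.0488  0.0403] t 50.1
[1. 0. 0.] s 0.02 F [-10.7   0.1   3.6] at [0.6348 0.128  0.0389] t 54.4
54.9417
```

```bash
python3 - <<'E'
from h import *
movel([.60,-.0,.12],speed=.35)
move_ptp([.605,-.254,.10],Q);print(read_time_s())
movel([.605,-.254,.062],speed=.12)
print(np.round(read_ft_force(),1))
movel([.605,-.160,.062],speed=.06);print(np.round(read_ft_force(),1),np.round(read_eef_pos(),4),read_time_s())
y=-.160
while read_time_s()<65.5 and y<-.105:
    y+=.003;movel([.607,y,.062],speed=.08)
    F=-read_ft_force()[1]
    if F>15: break
print("y",y,"F",np.round(read_ft_force(),1),np.round(read_eef_pos(),4),read_time_s())
E
```

```text
56.4917
[-0.5 -0.1  0.8]
[ 0.1 -1.6  0. ] [ 0.6051 -0.1597  0.0621] 58.675
y -0.11199999999999996 F [  1.7 -16.7  -2.1] [ 0.6071 -0.1254  0.0623] 62.675
```

```bash
python3 - <<'E'
from h import *
movel([.607,-.145,.062],speed=.12);movel([.607,-.150,.12],speed=.3);move_ptp([.42,-.28,.15],Q)
print(read_time_s())
snap("top","t4");snap("scene","s4")
a=cv2.imread("pics/t4.png")[130:190,180:360];a=cv2.resize(a,(800,267),interpolation=2)
b=cv2.imread("pics/s4.png")[140:240,180:340];b=cv2.resize(b,(528,330),interpolation=2)
o=np.zeros((597,800,3),np.uint8);o[:267]=a;o[267:,:528]=b;cv2.imwrite("pics/f4.png",o)
E
```

```text
64.3583
```

View pics/f4.png

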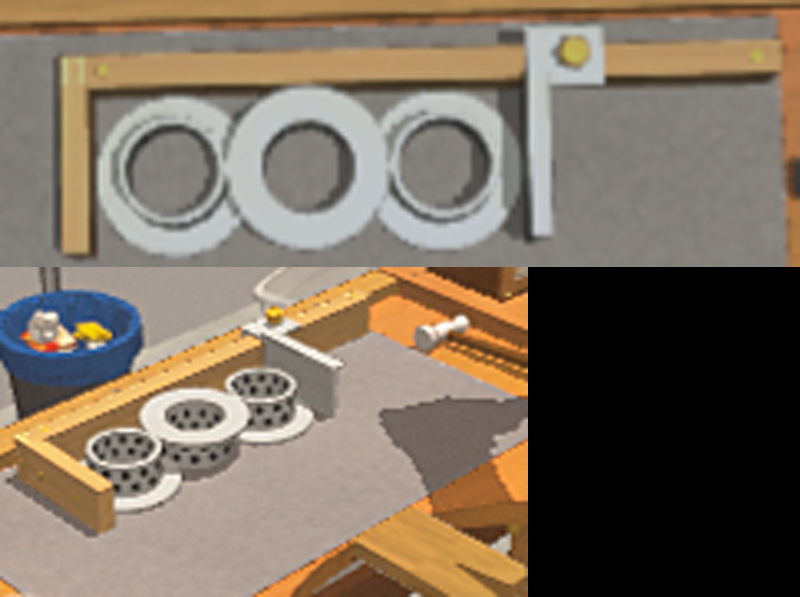

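```bash
python3 - <<'E'
from h import *
V=cv2.cvtColor(cv2.imread("pics/t4.png"),cv2.COLOR_BGR2HSV)[...,2].astype(float)
V0=cv2.cvtColor(cv2.imread("pics/t3.png"),cv2.COLOR_BGR2HSV)[...,2].astype(float)
for n,W,c0 in(("before",V0,328),("after",V,294)):
  for r in (172,176,180):
    row=W[r,c0:c0+12];k=[i for i in range(11) if row[i]<150<=row[i+1]]
    print(n,r,[np.round(pix2w("top",(c0+i+(150-row[i])/(row[i+1]-row[i]),r),.0585)[:2],4) for i in k])
# brim extremes at the axis row
for y,c,s in((.184,197,1),):
  for x in(.608,.614,.620):
    u=w2pix("top",[[x,.19,.009]])[0];r=int(round(u[1]));print("end row",r,np.round(V[r,196:206]),[np.round(pix2w("top",(q,r),.009)[1],4) for q in(200,202,204)])
E
```

```text
before 172 [array([ 0.5911, -0.1957])]
before 176 [array([ 0.5797, -0.1953])]
before 180 [array([ 0.5684, -0.1956])]
after 172 [array([ 0.5935, -0.0992])]
after 176 [array([ 0.5822, -0.0994])]
after 180 [array([ 0.5709, -0.0991])]
end row 172 [190. 190. 191. 183.  83.  87. 195. 199. 197. 185.] [np.float64(0.1869), np.float64(0.181), np.float64(0.1751)]
end row 170 [190. 189. 191. 182.  85.  99. 196. 199. 192. 133.] [np.float64(0.1868), np.float64(0.1809), np.float64(0.175)]
end row 168 [190. 190. 190. 181.  84.  98. 196. 200. 191. 131.] [np.float64(0.1867), np.float64(0.1808), np.float64(0.1749)]
```

```bash
python3 -c "
from bench import *
print(sign_off(),read_time_s())"
```

```text
the job is handed in; nothing more can be done
the job is handed in; nothing more can be done
```

I put the three flasks away in the rack, upturned one in the middle with the brims overlapping and all pressed to the fence, and handed the job in at about 64.4 s. I closed the follower until it stalled at about 17 N; the pictures show no clear gap, but they can't rule out one of about 2 mm.

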